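Tare the precision balance with its draught shield shut

TASK

An empty weighing dish is standing on the pan of the precision balance: gently push the sliding top cover of its draught shield fully home toward the front by the upright grip, then with the fingertips press the long tare key lightly right down, let it spring back and draw the hand clear. Leave the other keys, the dish and everything that stands round the balance alone, and pick nothing up.

Things in the scene. Friction and masses are not known exactly. Their poses are not given: they have to be found in the camera images.
- balance: White precision balance, fixed, 290 x 190 mm. Origin on the bench; x from its front (keys) to its rear, y to its left. Four keys in a row along y at x = -115 mm on a level mat 50 mm above the bench; behind them a sloping black display (x = -86 to -46, up to 63 mm high), then a glass draught shield (x = -48 to +150 mm, 172 mm wide, frame 128 mm high), its top open where the cover slides.
- cover (a joint): Sliding top cover of the draught shield, a clear plate with an aluminium edge, in m: 0 = shut against the front stop, grows to 0.085 as it slides to the rear (the balance's +x). Starts 45 to 80 mm open. It stays where it is left; about 1.5 N slides it.
- cover_grip (a point): Middle of the cover's grip, a black upright bar near the cover's front edge: 8 mm thick along the balance's x, 64 mm wide along y, top 10 mm above this point, cover plate 10 mm below it. Moves with the cover; pushed toward the front on its rear (+x) face. Shut, it lies at x = -25, y = 0 mm in the balance's frame, 136 mm above the bench.
- tare_key (a joint): The tare key, the long bar-shaped key, in m: 0 = up, 0.004 = fully down. Springs back by itself; 1.5 N starts it, 4 N takes it fully down.
- tare_key_top (a point): Middle of the top face of the tare key: the long bar, 42 mm along the balance's y, 18 mm along x, standing 8 mm above the key mat, at x = -115, y = +53 mm in the balance's frame (the left end of the row, seen from the front), 58 mm above the bench. Pressed straight down.
- square_key_1 (a joint): Small square key, 14 x 14 mm, 57 mm to the right of the tare key's middle; 0 = up, in m. Leave it alone.
- square_key_2 (a joint): Small square key, 14 x 14 mm, 87 mm to the right of the tare key's middle; 0 = up, in m. Leave it alone.
- round_key (a joint): Small round key, 16 mm across, 120 mm to the right of the tare key's middle; 0 = up, in m. Leave it alone.
- pan_centre (a point): Centre of the top face of the round steel weighing pan (104 mm across) inside the shield, 70 mm above the bench.
- torque_recorder_2: Tall beige mixer right of the balance, fixed, in the way of an arm that comes from the right. Origin on the bench, x axis to its rear. Front part x = -325 to +50 mm, y = -212 to +44, 216 mm high, bowl to 354 mm; rear column x = 10 to 320, y = -222 to +132, 950 mm high. A like mixer stands on the left: its near side runs from 0.08 m ahead, 0.30 m left of the robot's base to 0.66 ahead, 0.53 left.
- dish: The empty weighing dish, a shallow grey metal dish 95 mm across, 22 mm high, loose on the pan inside the shield. Origin at the middle of its underside. Leave it alone.
- big_weight: Brass check weight with a knob, 40 mm across, 67 mm high, standing on the bench just left of the balance. Origin under its middle. Leave it alone.
- middle_weight: Brass check weight, 30 mm across, 52 mm high, next in the row left of the balance. Origin under its middle. Leave it alone.
- small_weight: Brass check weight, 24 mm across, 40 mm high, front of the row left of the balance. Origin under its middle. Leave it alone.
- sample_jar: Sample jar with white screw cap, 54 mm across, 78 mm high, standing left of the balance, beyond the row of weights. Origin under its middle. Leave it alone.
- vial: Small dark blue dropper vial with black cap, 36 mm across, 72 mm high, left of the balance, in front of the jar. Origin under its middle. Leave it alone.

How it is judged:
By the outcome, as a careful person would: the job done as asked, in the order asked, and still so for the second after the job is handed in, with the robot touching nothing.
It also fails if it takes over 48 s, if anything falls off the work surface, if the arm or the gripper's body presses on something with over 40 N, if the wrist force passes 120 N, or if a joint passes its speed limit or range.

ROBOT

A 6-joint arm with a two-finger parallel gripper is mounted at the origin on a cart in front of the work surface, level with it; the furniture and walls round the work are solid. World frame = base frame: x ahead of the robot, y to its left, z up, the work surface at z = 0. Lengths are in m, angles in rad, forces in N, time in s.
With the tool pointing down it reaches from about 0.375 to 0.975 m from the base axis. Payload 3.8 kg.
Tool frame: the origin (TCP) lies midway between the tips of the shut fingers; the grasp point (between the pads) lies 19 mm behind it; z points along the fingers, y is the line along which they close (so a half turn about z gives the same grasp; the last joint's range is limited). The gripper opens to 85 mm and grips with 20 to 120 N. Pads are 22 mm wide; open, the fingers measure 114 mm over their backs; the gripper's body (76 mm by 85 mm) begins 54 mm behind the grasp point. The pads swing forward as they close: fully open they stand 13 mm farther back than shut.
Start: joints at [-1.292, 0.264, 1.604, -0, 1.274, -0.037], TCP at [0.21, -0.642, 0.209] pointing down, gripper open.
Joint ranges: [-2.63, 2.63], [-0.94, 2.18], [0.31, 2.57], [-1.31, 4.45], [0, 2.66], [-2.55, 2.55]. Speed limits (rad/s): [2.57, 2.57, 3.14, 3.14, 3.14, 3.14].

INTERFACE

Orientations are given as a rotation vector (axis times angle).
In Python, from workcell import bot gives the robot as it stands.
- The arm moves only by the tool servo_tool, never from a script. Its argument "series" is a list of rows, each a list of 7 numbers: the shift along the world's x, y, z in units of 0.15 m (1.0 is 0.15 m), then the turn, a rotation vector about the world's x, y, z in units of 180 degrees (1.0 is 180 degrees), then the closure, from 0 (fully open) to 1 (shut). A call has 1 to 20 rows; each row is the pose to reach, as a shift and turn from the pose commanded when the call began, turning the shorter way round; what a row does not reach only later rows make up. A row lasts 1/10 s, in which the tool goes at most 50 mm and 8.59 degrees, less where a joint would pass 70% of its speed; a pose out of reach is approached as far as the arm can. A call with a number of a shift or a turn outside -1 to 1 is refused whole. A call with a gripper value outside its range is refused whole. The fingers move at their own pace and stop on an object; "newtons" is the grip in N (left out, the last holds). Time passes only in rows, so rows that repeat a pose let the fingers close. It gives the time, the measured TCP pose, the force, the opening and the grip force at its end, in the units of the state.
- bot.read_state(): the state, without advancing time (a new reading comes with each control period).
- bot.read_camera(name): name is "scene" or "side" or "wrist"; returns the picture (384x512x3 uint8, red, green, blue); there is no depth.
- bot.camera_info(name): a dict with "vertical_fov" (degrees; the focal length in pixels is half the picture's height over the tangent of half this angle, whatever the lens; pixels are square), "cx", "cy" (the principal point, pixels), "R" (3x3) and "t" (3): a world point X has camera coordinates R X + t. Camera axes: x right, y down, z forward; pixel columns grow to the right and rows downward; lengths in m; the calibration is good to about 2 mm. A picture is of the moment at which its call begins: read the wrist's pose just before it. camera_info takes no time and is no camera call; for the wrist camera it gives the pose at the moment of the call.
- bot.finish_job(): hands the job in; it is judged then, once.
Trained networks look in the newest picture that a camera, given by its name, has taken for a name from the list of things; names that differ only in an ending like _2 or _b are one class to them, and where a whole thing is asked for, a point or a joint stands for the part that bears it (a point fixed in the world has none). Each returns a list of dicts, best first, with "score" (0 to 1); they miss things now and then, are a little off and sometimes report something else, mostly with a low value. They report only what shows in the picture. A call takes as long as a camera call.
- bot.recognise(target, camera): "box" ([left, top, right, bottom] as shares, 0 to 1, of the picture: columns of its width, rows of its height, round what is visible of it).
- bot.trace(target, camera): "mask" (384x512 bool, what is visible of it) and "box" ([left, top, right, bottom] as shares, 0 to 1, of the picture: columns of its width, rows of its height, round what is visible of it).
- bot.mark_of(target, camera): "at" ([row, column] as shares, 0 to 1, of the picture: columns of its width, rows of its height: a listed point, or the origin of a listed thing).
The state is a dict: "time": time; "q": joint angles; "joint_vel": joint speeds; "joint_torque": joint torques, N m; "tool_pos": TCP position; "tcp_rot": TCP orientation; "wrist_force": force on the tool from outside, world axes, zero at the start; "torque": the same for the moment, N m; "width": opening from 0.0 (shut) to 1.0 (fully open); "grip_force": force on a finger pad.
Only numpy, scipy, OpenCV 4.12 (cv2) and the standard library are available. Lean on these libraries where they do the work, as an engineer would, in place of code of your own. Each camera call takes 0.05 s, during which the arm holds its last target. There are 200 camera calls.

## Working session

There is one attempt and no reset: what is moved stays moved. The work goes in short steps, Python scripts to look and compute and a tool call to move; the robot and the scene stay as the last step left them, time stands still between calls to the robot, and variables do not carry over. Pictures are saved under pics/ and viewed, at most 10 in all, crops included, and the job is handed in when it is done.

Besides the shell and the picture viewer there is one more tool, called by a JSON object that holds its "op" and its "data". servo_tool: Moves the arm, as the interface text tells. Shifts and turns lie within -1 to 1; 1 stands for 0.15 m of shift or 180 degrees of turn. Its arguments: {"type":"object","properties":{"series":{"type":"array","items":{"type":"array","items":{"type":"number"}}},"newtons":{"type":"number"}},"required":["series"]}

```bash
mkdir -p pics
cat > h.py <<'E'
from workcell import bot
import numpy as np, cv2
def ray(c,at):
    i=bot.camera_info(c); f=192/np.tan(np.radians(i["vertical_fov"]/2))
    R=np.array(i["R"]);t=np.array(i["t"])
    d=R.T@np.array([(at[1]*512-i["cx"])/f,(at[0]*384-i["cy"])/f,1]); return -R.T@t,d/np.linalg.norm(d)
def proj(c,X):
    i=bot.camera_info(c); f=192/np.tan(np.radians(i["vertical_fov"]/2))
    p=np.array(i["R"])@np.array(X)+np.array(i["t"]); return f*p[:2]/p[2]+[i["cx"],i["cy"]]
def onz(c,at,z):
    o,d=ray(c,at); return o+d*(z-o[2])/d[2]
def tri(rs):
    A=sum(np.eye(3)-np.outer(d,d) for o,d in rs); b=sum((np.eye(3)-np.outer(d,d))@o for o,d in rs)
    return np.linalg.solve(A,b)
E
cat > a.py <<'E'
from h import *
np.set_printoptions(precision=4,suppress=True)
s=bot.read_state();print(s["time"],s["tool_pos"],s["tcp_rot"],s["width"])
ims=[]
for c in("scene","side"):
    im=bot.read_camera(c); ims.append(im)
    for n,z in(("tare_key_top",.058),("cover_grip",.136),("pan_centre",.07),("balance",0),("square_key_1",.055),("round_key",.055),("big_weight",0),("torque_recorder_2",0),("sample_jar",0),("vial",0)):
        for r in bot.mark_of(n,c)[:2]: print(c,n,round(r["score"],2),np.array(r["at"])*[384,512],onz(c,r["at"],z))
cv2.imwrite("pics/s.png",cv2.resize(np.hstack(ims),(800,300))[...,::-1])
E
python3 a.py
```

```text
0.0 [ 0.2094 -0.6409  0.2074] [-3.1003 -0.4937  0.0004] 1.0027532815854385
scene tare_key_top 0.55 [247.104 218.112] [0.3982 0.1359 0.058 ]
scene cover_grip 0.7 [178.7904 247.296 ] [0.5276 0.2002 0.136 ]
scene cover_grip 0.42 [234.0864 199.424 ] [0.3417 0.1032 0.136 ]
scene balance 0.87 [234.7008 250.9824] [0.5202 0.1846 0.    ]Traceback (most recent call last):
  File "a.py", line 8, in <module>
    for r in bot.mark_of(n,c)[:2]: print(c,n,round(r["score"],2),np.array(r["at"])*[384,512],onz(c,r["at"],z))
             ~~~~~~~~~~~^^^^^
ValueError: it knows: balance, big_weight, cover_grip, dish, middle_weight, pan_centre, sample_jar, small_weight, tare_key_top, torque_recorder, vial
```

```bash
sed -i 's/("square_key_1",.055),("round_key",.055),/("dish",.07),/;s/recorder_2/recorder/' a.py; python3 a.py
```

```text
0.25 [ 0.2095 -0.6413  0.2081] [-3.1014 -0.4938  0.0002] 0.9960797706607099
scene tare_key_top 0.49 [248.1024 219.904 ] [0.3991 0.1311 0.058 ]
scene cover_grip 0.98 [179.4048 249.1904] [0.5289 0.1954 0.136 ]
scene balance 0.95 [235.3152 251.2896] [0.5193 0.1824 0.    ]
scene balance 0.53 [199.9104 251.6992] [0.6173 0.2986 0.    ]
scene dish 0.93 [200.9088 253.4912] [0.5469 0.205  0.07  ]
scene big_weight 0.72 [211.3152 201.984 ] [0.4908 0.3404 0.    ]
scene sample_jar 0.56 [216.3072 177.5104] [0.4335 0.3622 0.    ]
scene vial 0.91 [230.4    176.0768] [0.4007 0.3136 0.    ]
side balance 0.26 [227.2896 204.4928] [0.4609 0.3054 0.    ]
side big_weight 0.61 [221.4912 197.376 ] [0.4782 0.336  0.    ]
side sample_jar 0.58 [226.2912 180.3776] [0.4412 0.3657 0.    ]
side vial 0.94 [238.1952 186.5216] [0.4011 0.3238 0.    ]
```

View pics/s.png

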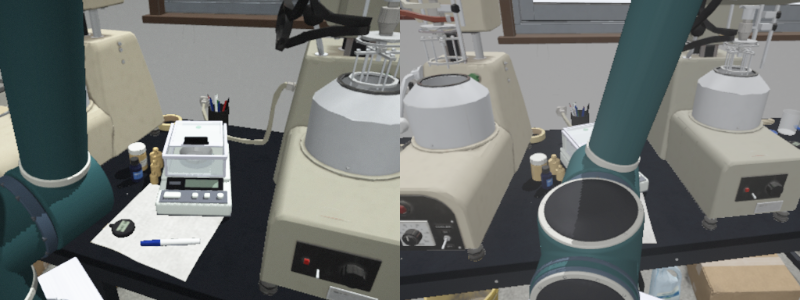

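```bash
cat > b.py <<'E'
from h import *
np.set_printoptions(precision=4,suppress=True)
im=bot.read_camera("scene")
for c in("scene","side","wrist"):print(c,ray(c,(.5,.5)),bot.camera_info(c)["vertical_fov"])
for r in bot.trace("torque_recorder","scene"): print(r["score"],np.array(r["box"])*[512,384,512,384])
print(bot.read_state()["wrist_force"])
cv2.imwrite("pics/s2.png",cv2.resize(im,(800,600))[...,::-1])
E
python3 b.py
```

```text
scene (array([ 0.0631, -0.3883,  0.5488]), array([ 0.5483,  0.6616, -0.5115])) 51.2086315279153
side (array([-0.2554, -0.1086,  0.552 ]), array([ 0.8209,  0.3115, -0.4785])) 54.077268723958866
wrist (array([ 0.2888, -0.6153,  0.3729]), array([-0.3037, -0.0917, -0.9483])) 61.11598796269087
[ 0.3583  0.972  -0.1863]
```

View pics/s2.png

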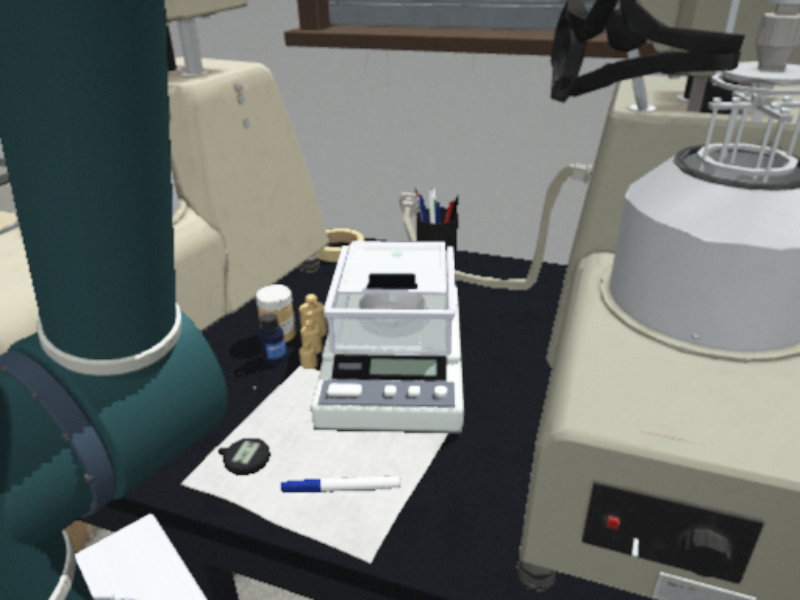

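```bash
cat > c.py <<'E'
from h import *
np.set_printoptions(precision=4,suppress=True)
def P(u,v,z): return onz("scene",(v/600,u/800),z)
t=P(345,390,.058);r=P(441,392,.058);print(t,r,np.linalg.norm(t-r)); d=(t-r)[:2];th=np.arctan2(-d[0],d[1]);print("yaw",np.degrees(th))
print("grip",P(392,282,.136))
for u,v,z in((537,580,0),(527,555,.02),(550,362,.02),(557,435,.216),(590,262,.216)):print(u,v,P(u,v,z))
E
python3 c.py
```

```text
[0.3976 0.1262 0.058 ] [0.4838 0.0445 0.058 ] 0.11871018952489484
yaw 46.50003630536502
grip [0.5285 0.1893 0.136 ]
537 580 [ 0.4052 -0.175   0.    ]
527 555 [ 0.4069 -0.1589  0.02  ]
550 362 [0.676  0.0245 0.02  ]
557 435 [ 0.3787 -0.1901  0.216 ]
590 262 [ 0.635  -0.0388  0.216 ]
```

{"op": "servo_tool", "data": {"series": [[0, 0, 0.3, 0, 0, 0, 1], [0, 0, 0.6, 0, 0, 0, 1], [0, 0.1, 0.9, 0, 0, 0, 1], [-0.1, 0.4, 1, 0, 0, 0, 1], [-0.3, 0.7, 1, 0, 0, 0, 1], [-0.5, 1, 1, 0, 0, 0, 1], [-0.5, 1, 1, 0, 0, 0, 1]]}}

```text
time: 2.05
tool_pos: [0.1326, -0.4877, 0.3593]
tcp_rot: [-3.102, -0.492, 0.001]
wrist_force: [-0.5, -0.2, 0.4]
width: 0.004
grip_force: 0.0
```

{"op": "servo_tool", "data": {"series": [[0.2, 0.15, 0.2, 0, 0, 0, 1], [0.4, 0.35, 0.4, 0, 0, 0, 1], [0.6, 0.6, 0.55, 0, 0, 0, 1], [0.8, 0.8, 0.6, 0, 0, 0, 1], [0.9, 1, 0.6, 0, 0, 0, 1], [0.9, 1, 0.6, 0, 0, 0, 1]]}}

```text
time: 2.65
tool_pos: [0.2718, -0.3393, 0.4504]
tcp_rot: [3.1, 0.501, 0.004]
wrist_force: [-0.8, -0.5, 0.1]
width: 0.001
grip_force: 0.0
```

{"op": "servo_tool", "data": {"series": [[0.15, 0.25, 0, 0, 0, 0.03, 1], [0.3, 0.5, 0, 0, 0, 0.06, 1], [0.45, 0.75, 0, 0, 0, 0.09, 1], [0.55, 1, 0, 0, 0, 0.12, 1], [0.55, 1, 0, 0, 0, 0.158, 1], [0.55, 1, 0, 0, 0, 0.158, 1]]}}

```text
time: 3.25
tool_pos: [0.3527, -0.1914, 0.4487]
tcp_rot: [2.884, 1.245, -0.001]
wrist_force: [1.1, 0.1, -0.0]
width: 0.001
grip_force: 0.0
```

{"op": "servo_tool", "data": {"series": [[0.1, 0.3, 0, 0, 0, 0, 1], [0.2, 0.6, 0, 0, 0, 0, 1], [0.25, 0.9, 0, 0, 0, 0, 1], [0.25, 1, 0, 0, 0, 0, 1], [0.25, 1, 0, 0, 0, 0, 1]]}}

```text
time: 3.75
tool_pos: [0.39, -0.0411, 0.4487]
tcp_rot: [-2.886, -1.24, 0.0]
wrist_force: [0.2, -0.5, -0.6]
width: 0.002
grip_force: 0.0
```

{"op": "servo_tool", "data": {"series": [[0, 0.3, 0, 0, 0, 0, 1], [0, 0.6, 0, 0, 0, 0, 1], [0.1, 0.9, -0.1, 0, 0, 0, 1], [0.2, 1, -0.2, 0, 0, 0, 1], [0.2, 1, -0.3, 0, 0, 0, 1], [0.2, 1, -0.3, 0, 0, 0, 1]]}}

```text
time: 4.35
tool_pos: [0.419, 0.1066, 0.4007]
tcp_rot: [-2.888, -1.237, 0.009]
wrist_force: [-0.2, -0.7, 0.1]
width: -0.003
grip_force: 0.0
```

```bash
cat > d.py <<'E'
from h import *
import sys
np.set_printoptions(precision=4,suppress=True)
s=bot.read_state();print(s["time"],s["tool_pos"],s["tcp_rot"],s["q"])
im=bot.read_camera("wrist"); print(ray("wrist",(.5,.5)))
for n,z in(("tare_key_top",.058),("cover_grip",.136),("pan_centre",.07),("balance",0),("dish",.07)):
    for r in bot.mark_of(n,"wrist")[:2]: print(n,round(r["score"],2),np.array(r["at"])*[600,800],onz("wrist",r["at"],z))
cv2.imwrite(sys.argv[1],cv2.resize(im,(800,600))[...,::-1])
E
python3 d.py pics/w1.png
```

```text
4.35 [0.419  0.1066 0.4007] [-2.8876 -1.2372  0.0094] [ 0.1924 -0.2605  1.7858 -0.0011  1.6222  0.9535]
(array([0.4771, 0.1676, 0.5662]), array([-0.2275, -0.2259, -0.9472]))
tare_key_top 0.85 [212.04 376.88] [0.4033 0.1293 0.058 ]
cover_grip 0.88 [ 45.   431.84] [0.5351 0.197  0.136 ]
pan_centre 0.57 [ 82.2 298.4] [0.4368 0.2628 0.07  ]
dish 0.56 [ 65.46 242.8 ] [0.411 0.307 0.07 ]
```

View pics/w1.png

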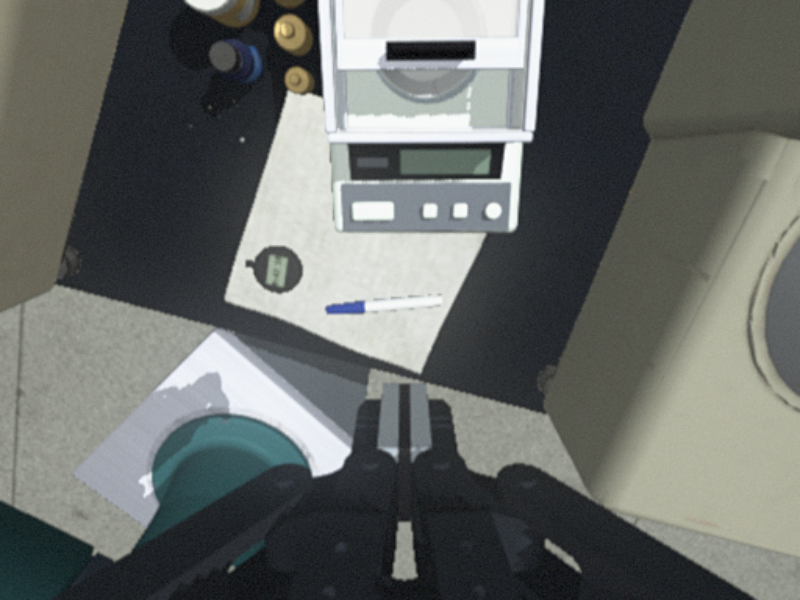

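```bash
cat > e.py <<'E'
from h import *
np.set_printoptions(precision=4,suppress=True)
def P(u,v,z): return onz("wrist",(v/600,u/800),z)
t=P(373,211,.058);r=P(493,211,.057);d=(t-r)[:2];th=np.arctan2(-d[0],d[1]);print(t,r,np.linalg.norm(d),np.degrees(th))
a=P(387,39,.146);b=P(475,38,.146);d=(a-b)[:2];print(a,b,np.linalg.norm(d),np.degrees(np.arctan2(-d[0],d[1])))
th=np.radians(46.0)
for R in [np.array([[np.cos(th),-np.sin(th)],[np.sin(th),np.cos(th)]])]:
  o=t[:2]-R@[-.115,.053];print("o",o,"rear edge local",R.T@((a+b)[:2]/2-o))
  for n,l in(("shut push contact",(-.021,0)),("grip",(.0,0)),):print(n,o+R@l)
s=bot.read_state()["tcp_rot"]
M=cv2.Rodrigues(np.array(s))[0];print("tool x ang",np.degrees(np.arctan2(M[1,0],M[0,0])),M[:,2])
E
python3 e.py
```

```text
[0.4025 0.1339 0.058 ] [0.4895 0.0508 0.057 ] 0.1202834825579276 46.339499300904244
[0.5128 0.2234 0.146 ] [0.5609 0.1786 0.146 ] 0.06572578812177204 47.01994150402129
o [0.5205 0.1798] rear edge local [0.0266 0.003 ]
shut push contact [0.506  0.1647]
grip [0.5205 0.1798]
tool x ang 46.413505789608216 [ 0.0022  0.0002 -1.    ]
```

{"op": "servo_tool", "data": {"series": [[0.2, 0.16, 0, 0, 0, 0, 1], [0.4, 0.32, 0, 0, 0, 0, 1], [0.6, 0.5, -0.1, 0, 0, 0, 1], [0.8, 0.66, -0.3, 0, 0, 0, 1], [0.93, 0.756, -0.5, 0, 0, 0, 1], [0.93, 0.756, -0.7, 0, 0, 0, 1], [0.93, 0.756, -0.9, 0, 0, 0, 1], [0.93, 0.756, -1, 0, 0, 0, 1], [0.93, 0.756, -1, 0, 0, 0, 1]]}}

```text
time: 5.55
tool_pos: [0.5578, 0.2209, 0.2514]
tcp_rot: [-2.886, -1.24, 0.007]
wrist_force: [-0.2, -0.0, 0.4]
width: -0.0
grip_force: 0.0
```

```bash
python3 d.py pics/w2.png; python3 -c "
from h import *
im=bot.read_camera('scene');cv2.imwrite('pics/s3.png',cv2.resize(im[80:280,130:390],(780,600))[...,::-1])"
```

```text
5.55 [0.5578 0.2209 0.2514] [-2.8862 -1.24    0.0072] [ 0.3356  0.1025  1.7149 -0.0001  1.3288  1.0948]
(array([0.6163, 0.2824, 0.4177]), array([-0.2247, -0.2254, -0.948 ]))
tare_key_top 0.85 [457.68 342.64] [0.401  0.1294 0.058 ]
cover_grip 0.8 [340.62 400.32] [0.5331 0.1967 0.136 ]
balance 0.84 [300.6  399.84] [0.519  0.1834 0.    ]
```

View pics/w2.png

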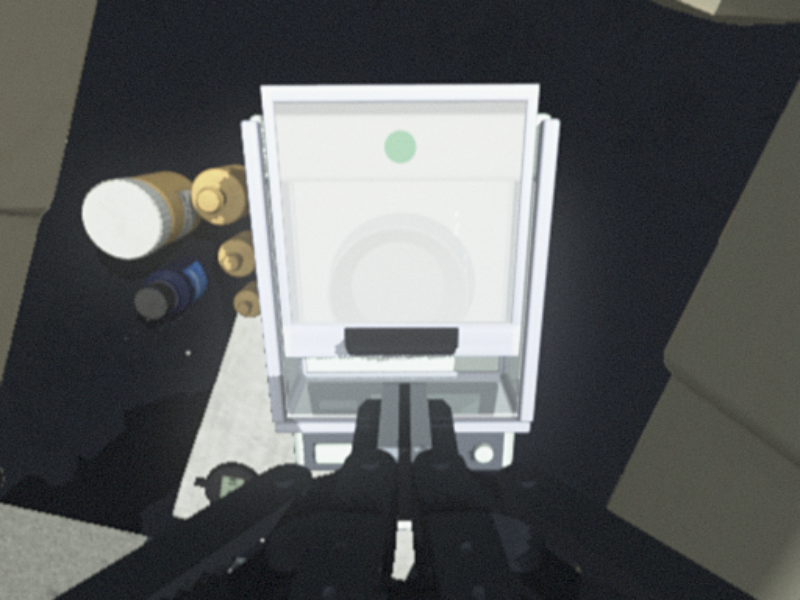

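View pics/s3.png

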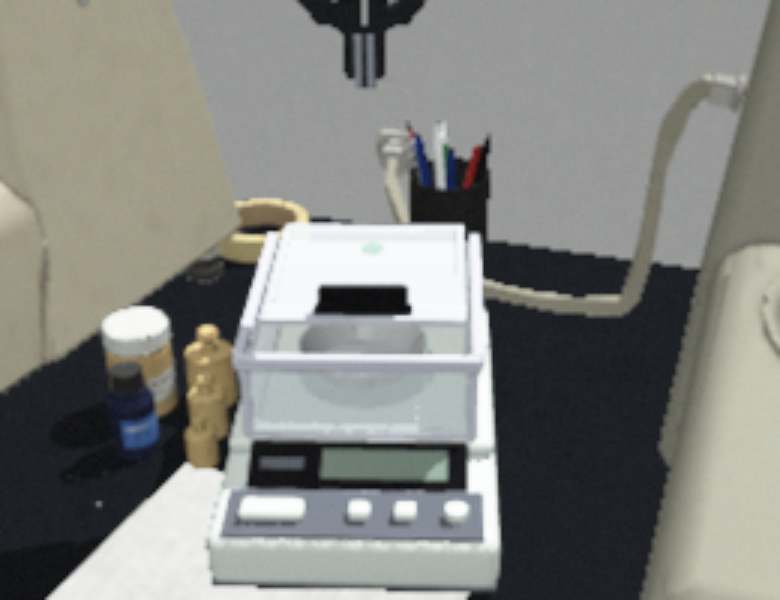

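```bash
cat > f.py <<'E'
from h import *
np.set_printoptions(precision=4,suppress=True)
def P(u,v,z): return onz("wrist",(v/600,u/800),z)
th=np.radians(46.4);R=np.array([[np.cos(th),-np.sin(th)],[np.sin(th),np.cos(th)]])
s=bot.read_state()["tool_pos"]
for q in (P(401,327,.126),P(401,355,.146),P(484,454,.058)):print(q,"local to tcp",R.T@(q-s)[:2])
E
python3 f.py
```

```text
[0.5366 0.2003 0.126 ] local to tcp [-0.0319  0.002 ]
[0.5298 0.193  0.146 ] local to tcp [-0.0418  0.0019]
[0.4898 0.0506 0.058 ] local to tcp [-0.1725 -0.0674]
```

{"op": "servo_tool", "data": {"series": [[0, 0, -0.25, 0, 0, 0, 1], [0, 0, -0.5, 0, 0, 0, 1], [0, 0, -0.65, 0, 0, 0, 1], [0, 0, -0.73, 0, 0, 0, 1], [0, 0, -0.783, 0, 0, 0, 1], [0, 0, -0.783, 0, 0, 0, 1]]}}

```text
time: 6.5
tool_pos: [0.5592, 0.2218, 0.1363]
tcp_rot: [-2.886, -1.241, 0.0]
wrist_force: [-0.3, -0.4, -0.6]
width: -0.002
grip_force: 0.0
```

{"op": "servo_tool", "data": {"series": [[-0.02, -0.021, -0.02, 0, 0, 0, 1], [-0.04, -0.042, -0.02, 0, 0, 0, 1], [-0.06, -0.063, -0.02, 0, 0, 0, 1], [-0.08, -0.084, -0.02, 0, 0, 0, 1], [-0.1, -0.105, -0.02, 0, 0, 0, 1], [-0.12, -0.126, -0.02, 0, 0, 0, 1], [-0.14, -0.147, -0.02, 0, 0, 0, 1], [-0.16, -0.168, -0.02, 0, 0, 0, 1], [-0.18, -0.189, -0.02, 0, 0, 0, 1], [-0.2, -0.21, -0.02, 0, 0, 0, 1], [-0.22, -0.231, -0.02, 0, 0, 0, 1], [-0.235, -0.247, -0.02, 0, 0, 0, 1], [-0.25, -0.262, -0.02, 0, 0, 0, 1], [-0.26, -0.273, -0.02, 0, 0, 0, 1], [-0.27, -0.283, -0.02, 0, 0, 0, 1], [-0.27, -0.283, -0.02, 0, 0, 0, 1]]}}

```text
time: 8.1
tool_pos: [0.5185, 0.1792, 0.1333]
tcp_rot: [2.886, 1.241, -0.0]
wrist_force: [-0.4, 0.1, 0.5]
width: -0.001
grip_force: 0.0
```

{"op": "servo_tool", "data": {"series": [[-0.007, -0.0073, 0, 0, 0, 0, 1], [-0.014, -0.0146, 0, 0, 0, 0, 1], [-0.021, -0.022, 0, 0, 0, 0, 1], [-0.028, -0.029, 0, 0, 0, 0, 1]]}}

```text
time: 8.5
tool_pos: [0.5144, 0.1749, 0.1333]
tcp_rot: [2.886, 1.241, -0.0]
wrist_force: [-0.4, -0.0, 0.7]
width: -0.001
grip_force: 0.0
```

```bash
python3 d.py pics/w3.png
```

```text
8.5 [0.5144 0.1749 0.1333] [ 2.8861  1.241  -0.0001] [ 0.2819  0.0765  1.9665 -0.      1.0986  1.0405]
(array([0.5714, 0.2359, 0.2974]), array([-0.224 , -0.2253, -0.9482]))
tare_key_top 0.48 [483.78 310.64] [0.4024 0.1344 0.058 ]
cover_grip 0.79 [310.44 396.88] [0.5302 0.1957 0.136 ]
pan_centre 0.71 [270.78 401.84] [0.5284 0.1918 0.07  ]
balance 0.75 [267.48 399.04] [0.5154 0.1809 0.    ]
```

View pics/w3.png

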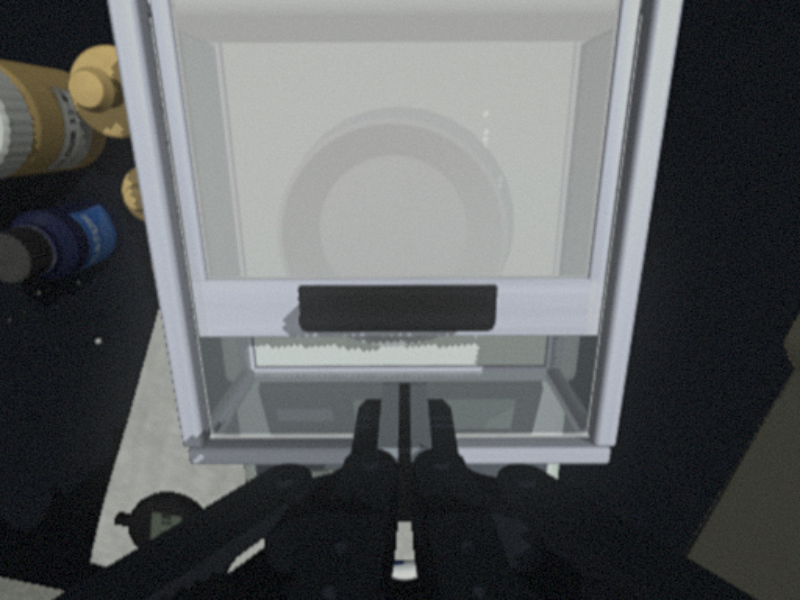

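```bash
python3 -c "
from h import *
s=bot.read_state();p=s['tool_pos'];print(p,s['wrist_force'],proj('wrist',p)*800/512, proj('scene',p)*800/512, proj('side',p)*800/512)
import workcell
im=bot.read_camera('scene');cv2.imwrite('pics/s4.png',cv2.resize(im[80:280,130:390],(780,600))[...,::-1])"
```

```text
[0.51444759 0.175022   0.13333218] [-0.87464941 -0.21791173 -0.23016678] [405.12652772 376.06795603] [390.79874498 291.10358848] [405.31889063 284.16775801]
```

View pics/s4.png

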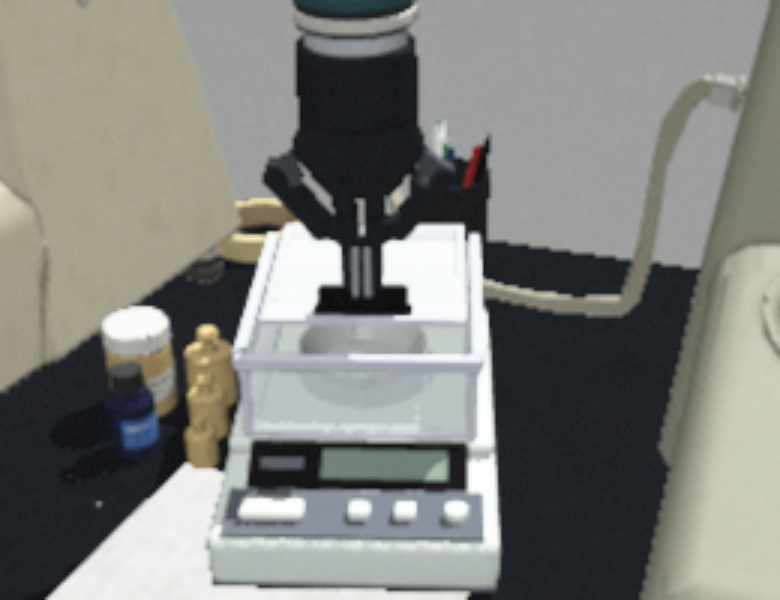

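```bash
python3 -c "
from h import *
f=lambda p:(proj('scene',p)-[130,80])*3
print('s3 tip',f([.5578,.2209,.2514]),'s4 tip',f([.5144,.1750,.1333]))
for z in(.14,.145,.15,.155,.16):print(z,f([.5144,.175,z]))
print('grip top',f([.532,.196,.146]),f([.532,.196,.126]))
for u,v in((360,298),):
  o,d=ray('scene',((v/3+80)/384,(u/3+130)/512))
  for x in(.51,.5144,.53,.55):print(o+d*(x-o[0])/d[0])
"
```

```text
s3 tip [361.67647649 124.01238602] s4 tip [360.30219088 318.99399204]
0.14 [360.03628529 310.57847269]
0.145 [359.83639453 304.25222502]
0.15 [359.6352482  297.88624064]
0.155 [359.43283444 291.48014396]
0.16 [359.22914123 285.03355466]
grip top [360.05534151 284.06329481] [360.82373071 308.7081419 ]
[0.51       0.16911625 0.15396045]
[0.5144     0.1746044  0.15007271]
[0.53       0.19406235 0.13628891]
[0.55       0.21900845 0.11861738]
```

```bash
python3 -c "
from h import *
a=bot.read_camera('scene')[125:205,205:300]
b=bot.read_camera('wrist')[180:300,190:330]
m=np.hstack([cv2.resize(a,(475,400),interpolation=0),cv2.resize(b,(325,400),interpolation=2)])
cv2.imwrite('pics/m.png',m[...,::-1])"
```

```text
(no output)
```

View pics/m.png

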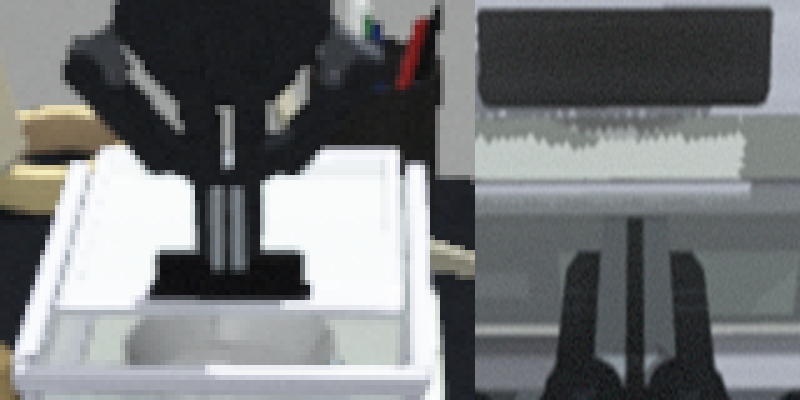

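{"op": "servo_tool", "data": {"series": [[0, 0, 0.1, 0, 0, 0, 1], [0, 0, 0.2, 0, 0, 0, 1], [0.1, 0.104, 0.2, 0, 0, 0, 1], [0.2, 0.208, 0.2, 0, 0, 0, 1], [0.299, 0.312, 0.2, 0, 0, 0, 1], [0.299, 0.312, 0.15, 0, 0, 0, 1], [0.299, 0.312, 0.07, 0, 0, 0, 1], [0.299, 0.312, 0.02, 0, 0, 0, 1], [0.299, 0.312, 0, 0, 0, 0, 1], [0.299, 0.312, 0, 0, 0, 0, 1]]}}

```text
time: 9.95
tool_pos: [0.5581, 0.221, 0.1321]
tcp_rot: [-2.886, -1.24, 0.004]
wrist_force: [-0.3, -0.1, -0.2]
width: -0.0
grip_force: 0.0
```

```bash
cat > g.py <<'E'
from h import *
s=bot.read_state();p=s['tool_pos'];print(p,s['wrist_force'],(proj('wrist',p)*800/512).round(),'scene pred',proj('scene',p).round(1),'side',proj('side',p).round(1))
bot.read_camera('scene');
for c in('scene','wrist'):
    bot.read_camera(c)
    for r in bot.mark_of('cover_grip',c)[:1]:print(c,r['score'],onz(c,r['at'],.136),np.array(r['at'])*[384,512])
E
python3 g.py
```

```text
[0.55805667 0.22097597 0.1321473 ] [-0.31133039 -0.09122147 -0.23599484] [405. 376.] scene pred [252.1 172.5] side [248.7 172.1]
scene 0.97 [0.52268373 0.189265   0.136     ] [181.4016 248.7808]
```

{"op": "servo_tool", "data": {"series": [[0, 0, -0.01, 0, 0, 0, 1], [0, 0, -0.02, 0, 0, 0, 1], [0, 0, -0.02, 0, 0, 0, 1]]}}

```text
time: 10.5
tool_pos: [0.5591, 0.2218, 0.1301]
tcp_rot: [-2.886, -1.241, 0.0]
wrist_force: [0.4, 0.3, 0.1]
width: -0.002
grip_force: 0.0
```

{"op": "servo_tool", "data": {"series": [[0, 0, -0.01, 0, 0, 0, 1], [0, 0, -0.02, 0, 0, 0, 1], [0, 0, -0.02, 0, 0, 0, 1]]}}

```text
time: 10.8
tool_pos: [0.559, 0.2217, 0.1269]
tcp_rot: [-2.886, -1.241, 0.001]
wrist_force: [-0.3, 0.4, 1.0]
width: 0.003
grip_force: 0.0
```

{"op": "servo_tool", "data": {"series": [[0, 0, -0.01, 0, 0, 0, 1], [0, 0, -0.02, 0, 0, 0, 1], [0, 0, -0.02, 0, 0, 0, 1]]}}

```text
time: 11.1
tool_pos: [0.5591, 0.2217, 0.124]
tcp_rot: [-2.886, -1.241, 0.001]
wrist_force: [0.0, -0.4, -0.4]
width: 0.003
grip_force: 0.0
```

```bash
python3 -c "
from h import *
a=bot.read_camera('scene')[125:205,205:300]
b=bot.read_camera('wrist')[150:300,170:345]
m=np.hstack([cv2.resize(a,(475,400),interpolation=0),cv2.resize(b,(325,400),interpolation=2)])
cv2.imwrite('pics/m2.png',m[...,::-1])"
```

View pics/m2.png

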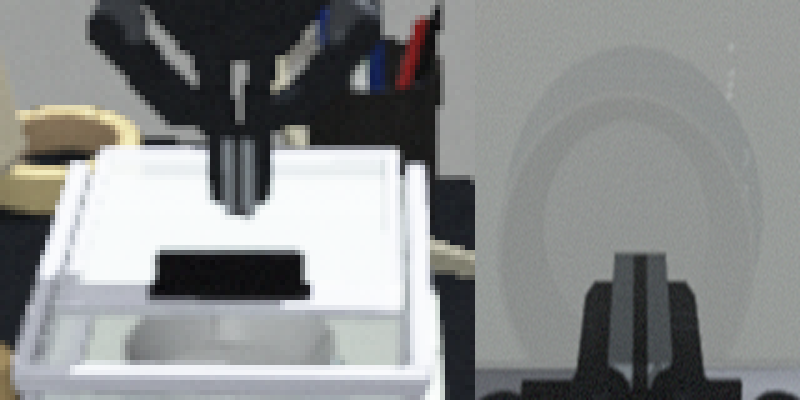

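{"op": "servo_tool", "data": {"series": [[0, 0, -0.01, 0, 0, 0, 1], [0, 0, -0.02, 0, 0, 0, 1], [0, 0, -0.03, 0, 0, 0, 1], [0, 0, -0.03, 0, 0, 0, 1]]}}

```text
time: 11.6
tool_pos: [0.559, 0.2217, 0.1194]
tcp_rot: [-2.886, -1.241, 0.001]
wrist_force: [0.4, -0.6, -0.1]
width: 0.004
grip_force: 0.0
```

{"op": "servo_tool", "data": {"series": [[-0.02, -0.021, 0, 0, 0, 0, 1], [-0.04, -0.042, 0, 0, 0, 0, 1], [-0.06, -0.063, 0, 0, 0, 0, 1], [-0.08, -0.084, 0, 0, 0, 0, 1], [-0.1, -0.105, 0, 0, 0, 0, 1], [-0.12, -0.126, 0, 0, 0, 0, 1], [-0.14, -0.147, 0, 0, 0, 0, 1], [-0.16, -0.168, 0, 0, 0, 0, 1]]}}

```text
time: 12.4
tool_pos: [0.5353, 0.1965, 0.12]
tcp_rot: [-2.886, -1.241, -0.001]
wrist_force: [0.8, 1.5, -0.4]
width: -0.001
grip_force: 0.7
```

```bash
python3 g.py
```

```text
[0.53532253 0.19651133 0.11995411] [ 0.76303842  1.45115603 -0.43434432] [405. 376.] scene pred [251.4 184.7] side [254.3 181.6]
scene 0.85 [0.52765965 0.18696933 0.136     ] [181.0176 251.2896]
```

{"op": "servo_tool", "data": {"series": [[-0.02, -0.021, 0, 0, 0, 0, 1], [-0.04, -0.042, 0, 0, 0, 0, 1], [-0.06, -0.063, 0, 0, 0, 0, 1], [-0.08, -0.084, 0, 0, 0, 0, 1], [-0.1, -0.105, 0, 0, 0, 0, 1], [-0.12, -0.126, 0, 0, 0, 0, 1], [-0.12, -0.126, 0, 0, 0, 0, 1]]}}

```text
time: 13.35
tool_pos: [0.5166, 0.1771, 0.1198]
tcp_rot: [2.886, 1.24, -0.001]
wrist_force: [0.6, -0.2, 0.4]
width: 0.002
grip_force: 0.0
```

```bash
python3 g.py
```

```text
[0.51656641 0.17705212 0.11977572] [ 0.63719954 -0.24093941  0.40813976] [405. 376.] scene pred [250.4 191.2] side [258.8 186.3]
scene 0.89 [0.49646916 0.16312902 0.136     ] [190.3104 246.9888]
```

{"op": "servo_tool", "data": {"series": [[-0.01, -0.0105, 0, 0, 0, 0, 1], [-0.02, -0.021, 0, 0, 0, 0, 1], [-0.03, -0.0315, 0, 0, 0, 0, 1], [-0.04, -0.042, 0, 0, 0, 0, 1]]}}

```text
time: 14.0
tool_pos: [0.5113, 0.1714, 0.1198]
tcp_rot: [-2.886, -1.241, -0.001]
wrist_force: [3.5, 4.6, -0.9]
width: 0.001
grip_force: 3.0
```

{"op": "servo_tool", "data": {"series": [[-0.01, -0.0105, 0, 0, 0, 0, 1], [-0.02, -0.021, 0, 0, 0, 0, 1], [-0.03, -0.0315, 0, 0, 0, 0, 1]]}}

```text
time: 14.3
tool_pos: [0.5112, 0.1711, 0.1205]
tcp_rot: [-2.883, -1.237, -0.021]
wrist_force: [13.5, 18.4, -13.8]
width: -0.0
grip_force: 11.5
```

{"op": "servo_tool", "data": {"series": [[0.02, 0.021, 0, 0, 0, 0, 1], [0.05, 0.052, 0, 0, 0, 0, 1], [0.08, 0.083, 0, 0, 0, 0, 1], [0.08, 0.083, 0.1, 0, 0, 0, 1], [0.08, 0.083, 0.25, 0, 0, 0, 1], [0.08, 0.083, 0.5, 0, 0, 0, 1], [0.08, 0.083, 0.8, 0, 0, 0, 1], [0.08, 0.083, 0.8, 0, 0, 0, 1]]}}

```text
time: 15.1
tool_pos: [0.5231, 0.1801, 0.2492]
tcp_rot: [2.884, 1.24, 0.022]
wrist_force: [0.4, 0.5, 1.0]
width: -0.001
grip_force: 0.0
```

```bash
python3 g.py
python3 - <<'E'
from h import *
im=bot.read_camera('wrist');cv2.imwrite('pics/w4.png',cv2.resize(im,(800,600))[...,::-1])
for n,z in(("tare_key_top",.058),):
  for r in bot.mark_of(n,'wrist')[:1]:print(n,r['score'],onz('wrist',r['at'],z))
E
```

```text
[0.52312958 0.18013825 0.24915054] [0.43900338 0.46814734 0.95956897] [405. 376.] scene pred [250.2 132.3] side [259.5 135.5]
scene 0.82 [0.49569295 0.16217807 0.136     ] [190.6176 246.9888]
wrist 0.88 [0.49813003 0.16486593 0.136     ] [211.008  253.7984]
tare_key_top 0.92 [0.40088572 0.13069851 0.058     ]
```

{"op": "servo_tool", "data": {"series": [[-0.25, -0.1, 0, 0, 0, 0, 1], [-0.5, -0.2, 0, 0, 0, 0, 1], [-0.75, -0.3, 0, 0, 0, 0, 1], [-0.807, -0.317, 0, 0, 0, 0, 1], [-0.807, -0.317, -0.2, 0, 0, 0, 1], [-0.807, -0.317, -0.4, 0, 0, 0, 1], [-0.807, -0.317, -0.65, 0, 0, 0, 1], [-0.807, -0.317, -0.9, 0, 0, 0, 1], [-0.807, -0.317, -0.95, 0, 0, 0, 1], [-0.807, -0.317, -0.95, 0, 0, 0, 1]]}}

```text
time: 16.45
tool_pos: [0.3963, 0.1312, 0.0957]
tcp_rot: [-2.885, -1.241, 0.007]
wrist_force: [-0.4, 0.1, 0.0]
width: 0.007
grip_force: 0.0
```

Run:
```python
from h import *
s=bot.read_state();p=s['tool_pos'];print(s['time'],p,cv2.Rodrigues(np.array(s['tcp_rot']))[0][:,2],proj('scene',p))
a=bot.read_camera('scene')[170:290,150:300]
b=bot.read_camera('wrist')[100:300,130:400]
cv2.imwrite('pics/m3.png',np.hstack([cv2.resize(a,(450,360),interpolation=0),cv2.resize(b,(350,360))])[...,::-1])
for c in('scene','wrist'):
  for r in bot.mark_of("tare_key_top",c)[:1]:print(c,r['score'],onz(c,r['at'],.058))
```

```text
16.45 [0.39628834 0.13120333 0.09572906] [-0.00441005 -0.00117105 -0.99998959] [217.36305601 233.02377512]
scene 0.71 [0.39562676 0.13160842 0.058     ]
wrist 0.82 [0.40231286 0.13336376 0.058     ]
```

View pics/m3.png

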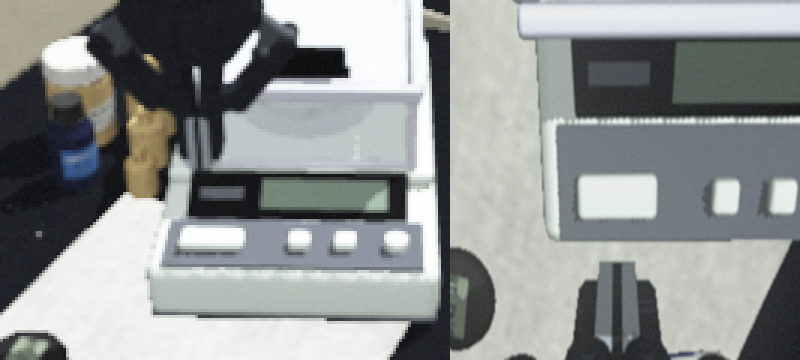

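{"op": "servo_tool", "data": {"series": [[0.04, 0.015, -0.1, 0, 0, 0, 1], [0.04, 0.015, -0.18, 0, 0, 0, 1], [0.04, 0.015, -0.23, 0, 0, 0, 1], [0.04, 0.015, -0.24, 0, 0, 0, 1], [0.04, 0.015, -0.24, 0, 0, 0, 1]]}}

```text
time: 17.15
tool_pos: [0.4033, 0.1337, 0.0612]
tcp_rot: [-2.886, -1.241, 0.001]
wrist_force: [0.4, 0.2, -0.4]
width: -0.001
grip_force: 0.0
```

{"op": "servo_tool", "data": {"series": [[0, 0, -0.008, 0, 0, 0, 1], [0, 0, -0.016, 0, 0, 0, 1], [0, 0, -0.024, 0, 0, 0, 1], [0, 0, -0.032, 0, 0, 0, 1]]}}

```text
time: 17.55
tool_pos: [0.4039, 0.1338, 0.0566]
tcp_rot: [2.886, 1.241, 0.001]
wrist_force: [-0.4, -0.5, -0.5]
width: 0.0
grip_force: 0.0
```

{"op": "servo_tool", "data": {"series": [[0, 0, -0.008, 0, 0, 0, 1], [0, 0, -0.016, 0, 0, 0, 1], [0, 0, -0.024, 0, 0, 0, 1], [0, 0, -0.024, 0, 0, 0, 1]]}}

```text
time: 17.95
tool_pos: [0.4036, 0.1338, 0.0527]
tcp_rot: [-2.886, -1.241, 0.001]
wrist_force: [-0.1, 0.3, 0.8]
width: -0.0
grip_force: 0.0
```

{"op": "servo_tool", "data": {"series": [[0, 0, -0.007, 0, 0, 0, 1], [0, 0, -0.014, 0, 0, 0, 1], [0, 0, -0.014, 0, 0, 0, 1]]}}

```text
time: 18.25
tool_pos: [0.4036, 0.1338, 0.0507]
tcp_rot: [-2.886, -1.241, 0.0]
wrist_force: [-0.1, 0.1, -0.2]
width: 0.006
grip_force: 0.0
```

{"op": "servo_tool", "data": {"series": [[0, 0, -0.007, 0, 0, 0, 1], [0, 0, -0.014, 0, 0, 0, 1], [0, 0, -0.014, 0, 0, 0, 1]]}}

```text
time: 18.55
tool_pos: [0.4035, 0.1338, 0.0485]
tcp_rot: [-2.886, -1.241, 0.001]
wrist_force: [0.8, 0.3, 0.3]
width: -0.003
grip_force: 0.0
```

{"op": "servo_tool", "data": {"series": [[0, 0, -0.007, 0, 0, 0, 1], [0, 0, -0.014, 0, 0, 0, 1], [0, 0, -0.014, 0, 0, 0, 1]]}}

```text
time: 18.85
tool_pos: [0.4036, 0.1338, 0.0464]
tcp_rot: [-2.886, -1.241, 0.001]
wrist_force: [0.2, 0.4, -0.5]
width: -0.001
grip_force: 0.0
```

{"op": "servo_tool", "data": {"series": [[0, 0, -0.007, 0, 0, 0, 1], [0, 0, -0.014, 0, 0, 0, 1], [0, 0, -0.014, 0, 0, 0, 1]]}}

```text
time: 19.15
tool_pos: [0.4036, 0.1338, 0.0444]
tcp_rot: [-2.886, -1.241, 0.001]
wrist_force: [-0.2, 0.1, 0.1]
width: -0.001
grip_force: 0.0
```

{"op": "servo_tool", "data": {"series": [[0, 0, -0.007, 0, 0, 0, 1], [0, 0, -0.014, 0, 0, 0, 1], [0, 0, -0.014, 0, 0, 0, 1]]}}

```text
time: 19.45
tool_pos: [0.4036, 0.1338, 0.0423]
tcp_rot: [-2.886, -1.241, 0.0]
wrist_force: [0.6, 0.0, 0.0]
width: -0.001
grip_force: 0.0
```

{"op": "servo_tool", "data": {"series": [[0, 0, -0.007, 0, 0, 0, 1], [0, 0, -0.014, 0, 0, 0, 1], [0, 0, -0.014, 0, 0, 0, 1]]}}

```text
time: 19.75
tool_pos: [0.4035, 0.1338, 0.0401]
tcp_rot: [-2.886, -1.241, 0.001]
wrist_force: [0.3, -0.4, 0.2]
width: -0.005
grip_force: 0.0
```

Run:
```python
from h import *
s=bot.read_state();p=np.array(s['tool_pos']);print(p,s['wrist_force'],proj('scene',p))
im=bot.read_camera('scene')
print(proj('scene',[.4025,.1335,.058]),proj('scene',p+[0,0,.015]))
g=im.mean(2).astype(int)
for r in range(222,262): print(r,*g[r,206:234:1])
for c in('scene','wrist'):
  if c=='wrist':bot.read_camera(c)
  for r in bot.mark_of("tare_key_top",c)[:1]:print(c,r['score'],onz(c,r['at'],.058),np.array(r['at'])*[384,512])
```

```text
[0.40354884 0.13375124 0.04013459] [ 0.25806222 -0.36284147  0.19689824] [221.55359261 253.61145456]
[220.60876256 246.78153858] [221.06218961 247.64963882]
222 30 33 31 28 26 24 26 29 25 26 24 26 27 66 90 67 28 26 28 29 30 36 47 48 50 49 47 36
223 29 28 28 29 29 26 29 28 25 30 27 23 26 47 87 78 27 27 29 30 30 37 48 48 48 42 36 30
224 30 29 30 30 28 32 30 30 33 31 31 27 26 44 71 60 34 30 29 28 29 35 41 39 37 33 29 28
225 31 28 29 29 29 28 29 31 31 31 31 24 20 44 57 44 28 32 32 31 31 29 31 30 31 31 31 31
226 31 28 27 27 30 26 31 28 29 30 32 26 25 33 42 36 28 31 27 32 28 28 27 31 27 29 30 32
227 32 29 28 30 28 30 29 30 30 27 30 25 22 21 24 30 30 27 30 29 28 28 29 29 29 31 29 33
228 31 41 54 43 30 29 29 29 28 29 27 32 25 21 26 29 30 31 29 32 33 29 28 29 28 30 27 31
229 56 119 152 145 116 58 31 31 29 28 31 27 29 25 24 29 30 30 30 29 30 29 31 29 28 28 29 33
230 116 167 174 178 162 128 76 30 31 33 29 31 29 29 28 32 31 28 30 27 31 30 27 26 22 24 26 25
231 143 191 192 195 196 190 147 67 31 31 29 53 81 66 40 50 39 30 32 30 30 30 27 24 21 22 23 25
232 161 203 207 209 208 207 182 103 28 31 81 1
[... 2601 characters left out ...]
3 154
257 93 95 95 94 95 94 94 96 94 96 92 89 90 91 105 139 158 156 157 156 157 157 157 154 159 158 157 158
258 105 106 105 105 105 105 107 106 108 106 104 103 97 86 88 104 121 123 121 120 122 121 124 125 125 125 127 127
259 188 190 188 188 187 187 187 188 187 184 186 187 184 183 181 183 182 210 211 182 181 180 181 183 162 145 147 147
260 220 218 218 218 218 219 220 219 219 220 218 221 220 229 230 229 229 230 231 230 229 219 229 231 225 219 205 206
261 210 210 213 211 211 212 213 213 214 213 215 216 213 228 232 229 223 214 217 225 229 222 230 234 230 225 216 218
scene 0.43 [0.40536405 0.1387724  0.058     ] [244.9152 220.2112]
wrist 0.96 [0.40024923 0.13384352 0.058     ] [260.6976 254.4128]
```

{"op": "servo_tool", "data": {"series": [[0, 0, -0.007, 0, 0, 0, 1], [0, 0, -0.014, 0, 0, 0, 1], [0, 0, -0.014, 0, 0, 0, 1]]}}

```text
time: 20.25
tool_pos: [0.4035, 0.1338, 0.038]
tcp_rot: [-2.886, -1.241, 0.001]
wrist_force: [0.2, 0.3, 0.1]
width: -0.001
grip_force: 0.0
```

{"op": "servo_tool", "data": {"series": [[0, 0, -0.007, 0, 0, 0, 1], [0, 0, -0.014, 0, 0, 0, 1], [0, 0, -0.014, 0, 0, 0, 1]]}}

```text
time: 20.55
tool_pos: [0.4035, 0.1338, 0.0359]
tcp_rot: [-2.886, -1.241, 0.001]
wrist_force: [0.1, 0.5, -0.4]
width: 0.002
grip_force: 0.0
```

{"op": "servo_tool", "data": {"series": [[0, 0, -0.007, 0, 0, 0, 1], [0, 0, -0.014, 0, 0, 0, 1], [0, 0, -0.014, 0, 0, 0, 1]]}}

```text
time: 20.85
tool_pos: [0.4038, 0.1338, 0.0341]
tcp_rot: [2.886, 1.241, -0.0]
wrist_force: [-1.1, -0.6, 2.2]
width: -0.003
grip_force: 1.1
```

{"op": "servo_tool", "data": {"series": [[0, 0, -0.007, 0, 0, 0, 1], [0, 0, -0.007, 0, 0, 0, 1]]}}

```text
time: 21.05
tool_pos: [0.4038, 0.1338, 0.033]
tcp_rot: [2.886, 1.241, 0.0]
wrist_force: [-1.9, 0.2, 2.6]
width: -0.003
grip_force: 1.4
```

Run:
```python
from h import *
s=bot.read_state();p=np.array(s['tool_pos']);print(p,s['wrist_force'])
g=bot.read_camera('scene').mean(2).astype(int)
for r in range(242,256): print(r,*g[r,206:234:1])
```

```text
[0.40383471 0.13382825 0.03304828] [-1.92862621  0.18863547  2.61491211]
242 217 215 218 213 195 185 144 90 60 32 32 99 133 109 56 75 123 131 91 37 32 29 32 38 39 35 27 24
243 240 197 189 184 166 169 156 139 98 32 29 97 139 108 58 76 123 134 94 38 33 29 70 111 122 121 119 117
244 233 168 154 154 151 156 154 155 108 30 27 86 129 116 68 67 115 138 97 35 31 30 86 141 156 157 155 154
245 217 156 155 156 153 154 154 153 119 53 29 79 123 122 75 56 111 136 102 43 31 40 105 151 152 153 155 156
246 189 154 155 154 159 189 213 225 201 107 27 77 123 129 90 56 113 135 105 44 28 90 152 174 165 155 155 154
247 156 154 154 155 184 215 222 228 217 182 163 156 144 137 96 55 112 138 110 97 169 235 248 249 247 224 153 155
248 160 154 152 146 183 212 207 207 208 207 207 191 157 136 94 46 106 136 117 214 250 253 254 254 254 239 157 155
249 156 154 153 140 171 207 209 208 208 209 207 190 154 135 98 44 102 136 130 242 254 254 254 254 253 233 152 153
250 155 152 154 150 183 210 211 211 212 210 211 204 189 185 177 168 176 185 187 234 253 254 254 254 252 231 152 154
251 154 138 120 151 200 220 220 219 218 218 218 217 218 218 218 220 217 217 218 236 251 253 253 252 249 216 156 154
252 122 107 91 129 187 210 211 210 211 212 212 213 213 212 211 212 213 214 213 231 238 240 240 241 230 182 154 156
253 90 89 91 106 154 177 179 178 179 179 181 178 181 179 180 181 182 189 197 202 206 207 207 205 189 163 156 153
254 90 91 92 94 111 120 126 123 125 124 124 122 123 124 124 126 124 133 140 157 156 154 170 168 162 154 154 154
255 89 93 91 91 91 89 91 90 90 91 91 90 88 92 92 90 111 133 132 144 143 144 156 155 155 153 154 155
```

{"op": "servo_tool", "data": {"series": [[0, 0, -0.007, 0, 0, 0, 1], [0, 0, -0.014, 0, 0, 0, 1], [0, 0, -0.014, 0, 0, 0, 1]]}}

```text
time: 21.4
tool_pos: [0.4038, 0.1338, 0.0314]
tcp_rot: [-2.886, -1.241, 0.0]
wrist_force: [-2.8, -0.3, 8.7]
width: -0.007
grip_force: 4.2
```

{"op": "servo_tool", "data": {"series": [[0, 0, -0.002, 0, 0, 0, 1], [0, 0, -0.002, 0, 0, 0, 1]]}}

```text
time: 21.6
tool_pos: [0.4039, 0.1338, 0.0314]
tcp_rot: [2.886, 1.241, -0.0]
wrist_force: [-3.5, -2.0, 10.8]
width: 0.002
grip_force: 5.3
```

{"op": "servo_tool", "data": {"series": [[0, 0, 0.015, 0, 0, 0, 1], [0, 0, 0.04, 0, 0, 0, 1], [0, 0, 0.1, 0, 0, 0, 1], [0, 0, 0.3, 0, 0, 0, 1], [0, 0, 0.6, 0, 0, 0, 1], [0, 0, 0.9, 0, 0, 0, 1], [0, 0, 1, 0, 0, 0, 1], [0, 0, 1, 0, 0, 0, 1], [0, 0, 1, 0, 0, 0, 1]]}}

```text
time: 22.5
tool_pos: [0.4033, 0.1337, 0.1802]
tcp_rot: [-2.886, -1.241, 0.0]
wrist_force: [-0.5, -0.0, -0.1]
width: 0.001
grip_force: 0.0
```

Run:
```python
from h import *
im=bot.read_camera('scene');g=im.mean(2).astype(int)
for r in range(242,255): print(r,*g[r,206:234:2])
for c in('scene','wrist'):
  if c=='wrist':bot.read_camera(c)
  for r in bot.mark_of("cover_grip",c)[:1]:print(c,r['score'],onz(c,r['at'],.136))
```

```text
242 210 212 189 138 97 58 59 56 62 71 72 54 41 27
243 236 181 161 152 140 125 121 125 127 129 128 125 116 115
244 229 149 148 148 149 148 146 150 149 150 149 149 151 149
245 211 148 152 217 227 202 201 201 199 200 191 181 160 149
246 177 150 181 251 252 250 250 249 249 250 248 248 233 149
247 150 149 213 253 253 253 253 253 253 253 253 253 251 143
248 154 148 232 253 253 253 253 253 253 253 253 253 252 141
249 149 149 242 253 253 253 253 253 253 254 254 254 251 146
250 149 147 242 250 250 250 251 251 251 251 252 252 245 148
251 150 131 221 227 228 229 230 232 234 236 235 237 224 148
252 148 123 170 186 187 189 189 193 196 196 197 202 179 148
253 149 123 117 131 131 134 136 136 138 139 139 142 140 148
254 149 99 109 88 110 88 89 91 112 88 90 114 140 149
scene 0.85 [0.4954671  0.15764666 0.136     ]
wrist 0.74 [0.4985839  0.16378438 0.136     ]
```

{"op": "servo_tool", "data": {"series": [[0, 0, 0.3, 0, 0, 0, 1], [0, -0.2, 0.6, 0, 0, 0, 1], [0, -0.4, 0.9, 0, 0, 0, 1], [0, -0.5, 1, 0, 0, 0, 1], [0, -0.5, 1, 0, 0, 0, 1], [0, -0.5, 1, 0, 0, 0, 1]]}}

```text
time: 23.3
tool_pos: [0.4035, 0.0588, 0.3295]
tcp_rot: [-2.886, -1.239, 0.002]
wrist_force: [0.1, -0.8, -0.8]
width: 0.004
grip_force: 0.0
```

```bash
python3 -c "
from h import *
print(bot.read_state()['wrist_force'],bot.finish_job())"
```

```text
the job is handed in; nothing more can be done
[ 0.07912343 -0.75306311 -0.81535063] None
```

The cover is home against its front stop, where the last of the push briefly read about 27 N. The tare key was pressed right down at about 11 N and sprang back. The hand is drawn clear, and the job was handed in at about 23 s.

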